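Seal the beetle's drying jar and start the dryer

TASK

Close the specimen jar that holds the beetle: swing its captive cap back over the mouth as far as the arm goes and screw the cap down (clockwise) until it is fully home. Then, with the jar sealed, start the dryer by turning the selector on the control box to the two-dot setting. Leave the other things on the bench where they are, and let go of everything.

Things in the scene. Friction and masses are not known exactly. Their poses are not given: they have to be found in the camera images.
- jar: glass specimen jar (80 mm diameter) with a pinned beetle inside, bolted down on a grey base 12 mm thick. Origin on the table under the jar's axis, z up; +x points from the jar's axis to the steel pillar that carries the swing arm, 95 mm away. Base covers x -60..120, y -55..55 mm. The neck is 52 mm in diameter.
- jar_mouth (a point): centre of the jar's mouth, on the rim, 108 mm above the table
- jar_pillar (a point): point on the pillar's vertical axis, 128 mm above the table, at the arm's underside; the arm turns about it. The pillar and arm stay below 140 mm.
- swing_arm (a joint): arm on the pillar with the cap in a threaded ring (88 mm wide, 128 to 138 mm above the table, its axis 95 mm from the pillar's). rad: 0 = cap over the mouth, at the arm's stop; grows clockwise from above as it swings away (to the jar's +y side). Light friction, stays where left. The cap's skirt has 3 mm clearance round the neck: short of the stop, the cap lands on the rim and jams.
- cap (a joint): turn of the black screw cap in the arm's ring, rad: 0 = screwed fully home (hard stop), grows counterclockwise from above as it is unscrewed, at most 3.2. The cap sinks 4 mm for each rad of clockwise turn; it turns against friction of about 0.12 N m. Over about 2.1 rad the skirt is clear of the rim.
- cap_top (a point): centre of the top of the cap's ribbed round grip (56 mm diameter, the upper 40 mm of the cap; below it a 68 mm barrel runs through the ring). 186 mm above the table when fully home, higher by 4 mm per rad unscrewed. Z axis up.
- control_box: white dryer control box 140 x 150 x 70 mm, fixed to the table; origin at the centre of its underside. On its top deck, around the selector, five settings at 50 mm radius: a bar (off), then clockwise one, two, three and four black dots; the two dots lie on the box's +x side.
- selector (a joint): grey bar knob on the deck, with detents. rad, grows clockwise seen from above: 0 = off, 0.6 = one dot, 1.2 = two dots, 1.8 = three dots, 2.4 = four dots. Clicks need about 0.15 N m.
- selector_grip (a point): point on the selector's axis at the height to grip, 96 mm above the table. The grip bar is 60 mm long, 16 mm wide, 76 to 106 mm above the table; its x axis runs along the bar to the pointer end with the white line, z up.
- reagent_bottle: capped squat glass jar with a paper label and green cap, 60 mm diameter, 120 mm high; origin at the centre of its underside, z up
- beaker: open glass cup, 68 mm diameter, 90 mm high; origin at the centre of its underside
- petri_dish: shallow glass dish, 90 mm diameter, 16 mm high; origin at the centre of its underside
- slide_box: plain flat wooden box 100 x 80 x 35 mm; origin at the centre of its underside
- specimen_tin: small round lidded metal tin, 44 mm diameter, 40 mm high; origin at the centre of its underside

How it is judged (in metres and radians):
On the way, in this order (a step that is already met when the one before it is completed fails the run):
1. the cap is over the mouth and screwed fully home (value of joint cap below 0.15 rad and value of joint swing_arm below 0.05 rad), for 0.2 s.
2. then the selector is on two dots, with the jar still sealed (all of step 1 and value of joint selector between 1.05 and 1.35 rad), for 0.2 s.
At the end, for the whole second after the job is handed in: The swing arm is over the mouth (within 0.05 rad of its stop), the cap is screwed home (within 0.15 rad of its stop), the selector is on two dots (1.2 rad, within 0.15), and all three are at rest (all of step 2 and velocity of joint cap between -0.05 and 0.05 rad/s and velocity of joint swing_arm between -0.05 and 0.05 rad/s and velocity of joint selector between -0.05 and 0.05 rad/s); the robot touches nothing.
It fails at once if another thing on the bench is pushed more than 40 mm from its place or tipped over (0.4 rad) (distance of any of reagent_bottle, beaker, petri_dish, slide_box, specimen_tin from where it was at the start of the episode above 0.04 m or angle between any of reagent_bottle, beaker, petri_dish, slide_box, specimen_tin's own z axis and vertical above 0.4 rad).
It also fails if it takes over 58 s, if anything falls off the work surface, if the arm or the gripper's body presses on something with over 40 N, if the wrist force passes 120 N, or if a joint passes its speed limit or range.

ROBOT

A 7-joint arm with a two-finger parallel gripper is mounted at the origin on the work surface. World frame = base frame: x ahead of the robot, y to its left, z up, the work surface at z = 0. Lengths are in m, angles in degrees, forces in N, time in s.
With the tool pointing down it reaches from about 0.35 to 0.775 m from the base axis. Payload 3.1 kg.
Tool frame: the origin (TCP) lies midway between the tips of the shut fingers; the grasp point (between the pads) lies 19 mm behind it; z points along the fingers, y is the line along which they close (so a half turn about z gives the same grasp; the last joint's range is limited). The gripper opens to 85 mm and grips with 20 to 120 N. Pads are 22 mm wide; open, the fingers measure 114 mm over their backs; the gripper's body (76 mm by 85 mm) begins 54 mm behind the grasp point. The pads swing forward as they close: fully open they stand 13 mm farther back than shut.
Start: joints at [64.876, 17.813, 0.802, 86.603, -0.252, 75.585, -1.558], TCP at [0.213, -0.507, 0.231] pointing down, gripper open.
Joint ranges: [-154.91, 154.91], [-16.99, 109.72], [-72.82, 74.43], [7.12, 147.25], [-82.49, 262.49], [11.32, 116.49], [-174.64, 174.64]. Speed limits (degrees/s): [159.86, 159.86, 180, 180, 180, 180, 180].

INTERFACE

Orientations are given as a 3x3 rotation matrix whose columns are the frame's x, y, z axes.
In Python, from bench import * gives the robot as it stands. The module is installed in compiled form; this text tells all that it offers.
- The arm moves only by the tool jog_arm, never from a script. Its argument "motion" is a list of rows, each a list of 7 numbers: the opening in per cent of the stroke, from 0 (shut) to 100 (fully open), then the shift along the tool's x, y, z in mm, then the turn, a rotation vector about the tool's x, y, z in rad. In form: [[jaw, tx, ty, tz, rx, ry, rz], ...]. A call has 1 to 10 rows; each row shifts and turns the commanded pose from where the row before left it, along the tool's axes as they then stand; what a row does not reach is not made up. A row lasts 1/10 s, in which the tool goes at most 50 mm and 8.59 degrees, less where a joint would pass 70% of its speed; a pose out of reach is approached as far as the arm can. A call with a gripper value outside its range is refused whole. The fingers move at their own pace and stop on an object; "squeeze" is the grip in N (left out, the last holds). Time passes only in rows, so rows that do not move let the fingers close. It gives the time, the measured TCP pose, the force, the opening and the grip force at its end, in the units of the state.
- get_state(): the state, without advancing time (a new reading comes with each control period).
- grab_frame(name): name is "scene" or "top" or "wrist"; returns a dict with "color" (384x512x3 uint8, red, green, blue), "range_z" (384x512 float32, m along the optical axis (not along the pixel's ray), 0 where there is no reading), "fovy" (degrees; the focal length in pixels is half the picture's height over the tangent of half this angle, whatever the lens; pixels are square), "cx", "cy" (the principal point, pixels), "camera_from_world" (4x4, takes a point from world to camera coordinates); the wrist camera has in their place "hand_eye" (4x4, takes a point from camera to tool coordinates, whose origin is the TCP and whose axes are the flange's). Camera axes: x right, y up, looking along -z (the intrinsics and any distortion apply to the point x, -y, -z); pixel columns grow to the right and rows downward; lengths in m; the calibration is good to about 2 mm. A picture is of the moment at which its call begins: read the wrist's pose just before it.
- sign_off(): hands the job in; it is judged then, once.
The state is a dict: "time": time; "joints": joint angles; "joint_vel": joint speeds; "effort": joint torques, N m; "tool_pos": TCP position; "tcp_rot": TCP orientation; "ft_force": force on the tool from outside, world axes, zero at the start; "moment": the same for the moment, N m; "grip_width": finger opening in m; "gripper_force": force on a finger pad.
Only numpy, scipy, OpenCV 4.12 (cv2) and the standard library are available. Lean on these libraries where they do the work, as an engineer would, in place of code of your own. Each camera call takes 0.05 s, during which the arm holds its last target. There are 200 camera calls.

## Working session

There is one attempt and no reset: what is moved stays moved. The work goes in short steps, Python scripts to look and compute and a tool call to move; the robot and the scene stay as the last step left them, time stands still between calls to the robot, and variables do not carry over. Pictures are saved under pics/ and viewed, at most 10 in all, crops included, and the job is handed in when it is done.

Besides the shell and the picture viewer there is one more tool, called after "Request:" in YAML: its name, and indented under it one key for each argument. jog_arm: Moves the arm, as the interface text tells. Its arguments: {"type":"object","properties":{"motion":{"type":"array"},"squeeze":{"type":"number"}},"required":["motion"]}

```bash
mkdir -p pics; cat > h.py <<'E'
from bench import *
import numpy as np, cv2
def cloud(f,st=None):
    H,W=f["range_z"].shape; F=H/2/np.tan(np.radians(f["fovy"])/2)
    v,u=np.mgrid[:H,:W]; z=f["range_z"]
    p=np.stack([(u-f["cx"])/F*z,-(v-f["cy"])/F*z,-z,np.ones_like(z)],-1)
    if "camera_from_world" in f: T=np.linalg.inv(f["camera_from_world"])
    else:
        T=np.eye(4);T[:3,:3]=np.array(st["tcp_rot"]).reshape(3,3);T[:3,3]=st["tool_pos"];T=T@f["hand_eye"]
    P=(p@T.T)[...,:3]; P[z==0]=np.nan
    return P
E
python3 - <<'E'
from h import *
s=get_state();print({k:np.round(v,3).tolist() for k,v in s.items()})
a=grab_frame("scene");b=grab_frame("top")
for n,f in(("scene",a),("top",b)):
    print(n,f.keys(),f["fovy"],f["cx"],f["cy"]);print(np.round(f["camera_from_world"],3).tolist())
    np.savez(""+n,**f)
    cv2.imwrite(f"pics/{n}.png",cv2.resize(f["color"][...,::-1],(800,600)))
E
```

```text
{'time': 0.0, 'joints': [64.874, 17.861, 0.8, 86.692, -0.251, 75.584, -1.558], 'joint_vel': [0.02, 0.083, -0.037, 0.128, 0.025, 0.029, -0.026], 'effort': [0.001, -37.991, 0.146, -23.059, 0.012, 0.014, -0.0], 'tool_pos': [0.212, -0.507, 0.23], 'tcp_rot': [[0.922, 0.387, -0.001], [0.387, -0.922, 0.002], [-0.0, -0.002, -1.0]], 'ft_force': [-0.681, -0.076, -0.81], 'moment': [0.006, -0.017, -0.005], 'gripper_force': 0.0, 'grip_width': 0.085}
scene dict_keys(['color', 'range_z', 'fovy', 'cx', 'cy', 'camera_from_world']) 43.50348104980255 254.08650929342966 193.45250495580686
[[0.577, 0.817, 0.011, -0.325], [-0.593, 0.41, 0.693, 0.202], [0.561, -0.406, 0.721, -1.802], [0.0, 0.0, 0.0, 1.0]]
top dict_keys(['color', 'range_z', 'fovy', 'cx', 'cy', 'camera_from_world']) 51.65841863209197 253.74540328859194 194.5393167469881
[[0.031, -1.0, -0.002, -0.005], [0.977, 0.029, 0.209, -0.565], [-0.209, -0.008, 0.978, -1.258], [0.0, 0.0, 0.0, 1.0]]
```

View pics/top.png

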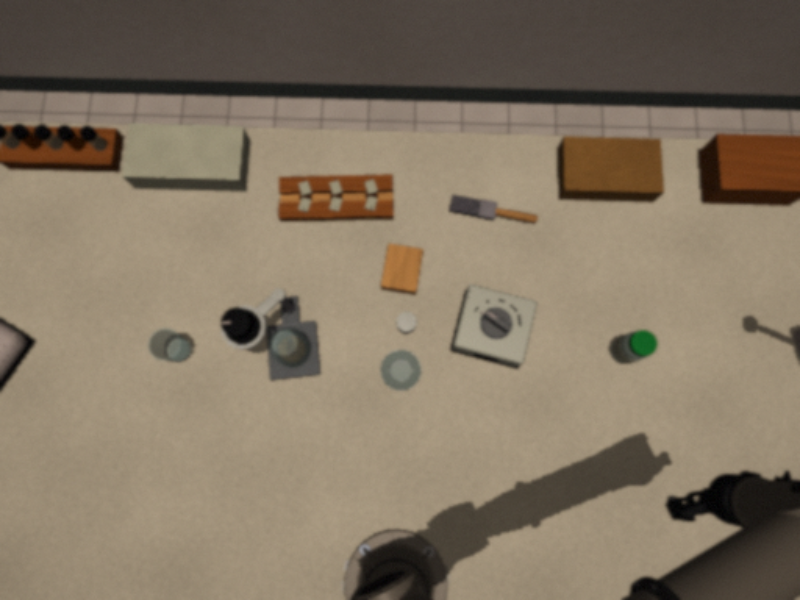

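View pics/scene.png

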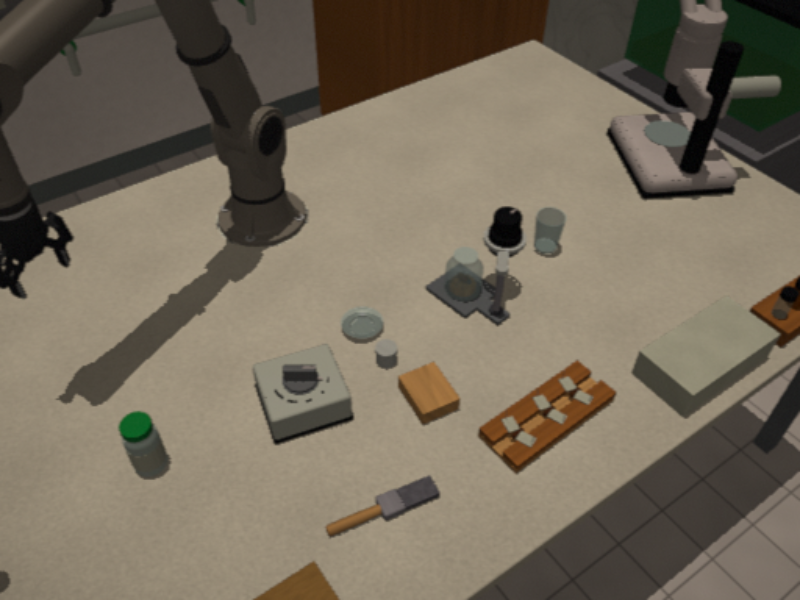

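The top view (800x600) shows the jar at (290,345), the pillar at (290,303), the cap swung out at (243,325), and the control box at (495,325) with its selector at (497,322). The beaker is at (172,345), next to the cap. The scene view agrees.

```bash
python3 - <<'E'
from h import *
f=dict(np.load("top.npz"));f={k:(v if v.ndim else float(v)) for k,v in f.items()}
P=cloud(f);g=dict(np.load("scene.npz"));g={k:(v if v.ndim else float(v)) for k,v in g.items()};Q=cloud(g)
ok=lambda m:m.sum()
for n,C,im in(("top",P,f["color"]),("scene",Q,g["color"])):
    X,Y,Z=C[...,0],C[...,1],C[...,2]
    r=(X>.3)&(X<.8)&(Y>.05)&(Y<.5)
    blk=r&(im.max(-1)<70)&(Z>.13)
    print(n,"cap",blk.sum(),np.nanpercentile(Z[blk],[5,50,90,98]))
    t=blk&(Z>np.nanpercentile(Z[blk],90)-.006)
    pts=C[t][:,:2].astype(np.float32);print(" top circ",cv2.minEnclosingCircle(pts),pts.mean(0),t.sum())
    ring=r&(Z>.125)&(Z<.145)&(im.min(-1)>110)
    p=C[ring][:,:2].astype(np.float32);print(" ring/arm",ring.sum(),cv2.minAreaRect(p))
    pil=C[ring]; 
    b=r&(Z>.006)&(Z<.018); p=C[b][:,:2].astype(np.float32);print(" base",b.sum(),cv2.minAreaRect(p))
    s=(X>.3)&(X<.8)&(Y<0)&(Y>-.3)
    d=s&(Z>.064)&(Z<.074);p=C[d][:,:2].astype(np.float32);print(" deck",cv2.minAreaRect(p),np.nanmedian(Z[d]))
    k=s&(Z>.098)&(Z<.112);p=C[k][:,:2].astype(np.float32);print(" bar",k.sum(),cv2.minAreaRect(p),p.mean(0))
    o=(Z>.02)&(Z<.3)&(X>.3)&(X<.75)&(Y>-.35)&(Y<.45)
    nb,l,st,ce=cv2.connectedComponentsWithStats(o.astype(np.uint8))
    for i in range(1,nb):
        if st[i,4]>25:q=C[l==i];print("  obj",np.round(np.median(q,0),3),np.round(q.min(0),3),np.round(q.max(0),3))
im=f["color"][150:270,120:360,::-1];cv2.imwrite("pics/z.png",cv2.resize(im,(800,400),interpolation=2))
E
```

```text
top cap 401 [0.14932236 0.19321612 0.19759781 0.19988249]
 top circ ((0.4928378760814667, 0.31435683369636536), 0.027804212644696236) [0.4927078  0.31335002] 234
 ring/arm 270 ((0.5156029462814331, 0.2936873435974121), (0.07153628021478653, 0.14862623810768127), 55.29902648925781)
 base 960 ((0.5429298877716064, 0.27305862307548523), (0.4527066946029663, 0.4811613857746124), 88.67945861816406)
 deck ((0.5286403894424438, -0.19488263130187988), (0.14971581101417542, 0.14003485441207886), 76.2165298461914) 0.06936018135091593
 bar 96 ((0.529032826423645, -0.19503827393054962), (0.05861871689558029, 0.016002124175429344), 55.43452453613281) [ 0.52842456 -0.19489777]
  obj [0.653 0.005 0.034] [ 0.6   -0.04   0.022] [0.708 0.051 0.042]
  obj [ 0.522 -0.192  0.07 ] [ 0.445 -0.282  0.02 ] [ 0.611 -0.107  0.113]
  obj [0.497 0.298 0.15 ] [0.449 0.237 0.02 ] [0.575 0.36  0.201]
  obj [ 0.531 -0.007  0.039] [ 0.511 -0.027  0.029] [0.551 0.014 0.046]
  obj [0.462 0.229 0.085] [0.428 0.197 0.02 ] [0.507 0.275 0.115]
scene cap 464 [0.13885174 0.17574593 0.1986844  0.20109498]
 top circ ((0.495295
[... 247 characters left out ...]
136104584), (0.49839484691619873, 0.44790759682655334), 0.11156587302684784)
 deck ((0.5308724045753479, -0.19308888912200928), (0.14974583685398102, 0.1434023678302765), 76.31945037841797) 0.0702070560262118
 bar 122 ((0.5285924673080444, -0.19268949329853058), (0.059415705502033234, 0.02130064181983471), 59.86223220825195) [ 0.53121954 -0.19400764]
  obj [0.519 0.295 0.145] [0.453 0.237 0.02 ] [0.578 0.362 0.203]
  obj [0.487 0.224 0.079] [0.429 0.197 0.02 ] [0.512 0.276 0.116]
  obj [ 0.538 -0.008  0.04 ] [ 0.511 -0.027  0.02 ] [0.561 0.016 0.048]
  obj [ 0.551 -0.202  0.07 ] [ 0.447 -0.281  0.02 ] [ 0.616 -0.107  0.113]
  obj [0.661 0.003 0.035] [ 0.601 -0.041  0.02 ] [0.711 0.054 0.043]
```

View pics/z.png

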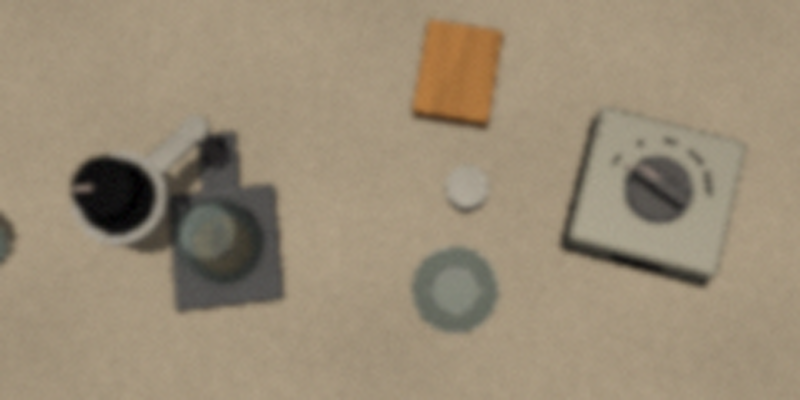

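Cap top is at about (0.493, 0.3145, 0.1985), so it is unscrewed about 3.1 rad. The bar points along heading 55°, which is off, and two dots is at about -14°. Next I need the jar's base frame for the swing geometry.

```bash
python3 - <<'E'
from h import *
for n in("top","scene"):
    f=dict(np.load(n+".npz"));f={k:(v if v.ndim else float(v)) for k,v in f.items()}
    C=cloud(f);im=f["color"].astype(int);X,Y,Z=np.moveaxis(C,-1,0)
    m=(X>.38)&(X<.62)&(Y>.15)&(Y<.31)&(Z>.004)&(Z<.022)&(im.max(-1)<100)&(np.ptp(im,axis=-1)<25)
    p=C[m][:,:2].astype(np.float32);p=p
    print(n,m.sum(),cv2.minAreaRect(p),p.min(0),p.max(0),cv2.boxPoints(cv2.minAreaRect(p)).round(3).tolist())
    h,_=np.histogram(Z[m],8);print(h)
    t=(X>.4)&(X<.62)&(Y>.15)&(Y<.29)&(Z>.100)&(Z<.117);p=C[t][:,:2].astype(np.float32);print(" rim",t.sum(),cv2.minEnclosingCircle(p))
    t=(X>.53)&(X<.62)&(Y>.2)&(Y<.29)&(Z>.12)&(Z<.145);p=C[t];print(" pillar",t.sum(),p.max(0),p.mean(0),p[np.argmax(p[:,0])])
    t=(X>.54)&(X<.62)&(Y>.2)&(Y<.29)&(Z>.03)&(Z<.12);p=C[t];print(" pillar col",t.sum(),p.max(0),p.mean(0),p.min(0))
E
```

```text
top 705 ((0.4967660903930664, 0.24699702858924866), (0.17669592797756195, 0.12154152989387512), 8.607933044433594) [0.4037705  0.17575568] [0.5852501 0.3067447] [[0.4000000059604645, 0.2939999997615814], [0.4189999997615814, 0.17399999499320984], [0.5929999947547913, 0.20000000298023224], [0.574999988079071, 0.3199999928474426]]
[ 23  87 157 205 137  66  15  15]
 rim 224 ((0.5028473734855652, 0.2378721386194229), 0.059597793966531754)
 pillar 131 [0.57509215 0.28852275 0.14358891] [0.55145343 0.26065607 0.13718167] [0.57509215 0.25069833 0.13684199]
 pillar col 32 [0.5651107  0.25403595 0.11060676] [0.55746493 0.24631898 0.07002222] [0.5537882  0.24212309 0.03150113]
scene 602 ((0.4998343586921692, 0.24470539391040802), (0.17889389395713806, 0.12127970159053802), 5.037034511566162) [0.41295886 0.17781958] [0.59006804 0.30819225] [[0.4050000011920929, 0.296999990940094], [0.41600000858306885, 0.17599999904632568], [0.593999981880188, 0.19200000166893005], [0.5839999914169312, 0.31299999356269836]]
[ 25  36  84 154 148  96  35  24]
 rim 192 ((0.5071367025375366, 0.24332359433174133), 0.06482002884149551)
 pillar 110 [0.57678352 0.289327   0.14374274] [0.55604523 0.26015692 0.13762598] [0.57678352 0.24796975 0.13701641]
 pillar col 100 [0.57315356 0.26009285 0.11943245] [0.56614294 0.2494607  0.07584919] [0.55467827 0.24440178 0.03239586]
```

Pillar is at about (0.5635, 0.251). The cap measures 95 mm from it, as specified, and the swing is about 49°. The jar axis should be near (0.469, 0.239). I'll lift and circle the arm round to the cap.

Request:
jog_arm:
  motion:
    - [100,0,0,-40,0,0,0]
    - [100,0,0,-45,0,0,0]
    - [100,47.9,-2.1,0,0,0,-0.0873]
    - [100,47.9,-2.1,0,0,0,-0.0873]
    - [100,47.9,-2.1,0,0,0,-0.0873]
    - [100,47.9,-2.1,0,0,0,-0.0873]
    - [100,47.9,-2.1,0,0,0,-0.0873]
    - [100,47.9,-2.1,0,0,0,-0.0873]
    - [100,47.9,-2.1,0,0,0,-0.0873]
    - [100,47.9,-2.1,0,0,0,-0.0873]

```text
time: 1.1
tool_pos: [0.4895, -0.2504, 0.3155]
tcp_rot: [[0.455, 0.891, -0.001], [0.891, -0.455, 0.0], [0.0, -0.001, -1.0]]
ft_force: [1.2, 0.2, 0.3]
grip_width: 0.0854
gripper_force: 0.0
```

Request:
jog_arm:
  motion:
    - [100,47.9,-2.1,0,0,0,-0.0873]
    - [100,47.9,-2.1,0,0,0,-0.0873]
    - [100,47.9,-2.1,0,0,0,-0.0873]
    - [100,47.9,-2.1,0,0,0,-0.0873]
    - [100,47.9,-2.1,0,0,0,-0.0873]
    - [100,47.9,-2.1,0,0,0,-0.0873]
    - [100,47.9,-2.1,0,0,0,-0.0873]
    - [100,47.9,-2.1,0,0,0,-0.0873]
    - [100,47.9,-2.1,0,0,0,-0.0873]
    - [100,0,0,0,0,0,0]

```text
time: 2.1
tool_pos: [0.5188, 0.1773, 0.3164]
tcp_rot: [[-0.322, 0.947, -0.003], [0.947, 0.322, 0.007], [0.007, -0.001, -1.0]]
ft_force: [-0.9, 0.1, -0.8]
grip_width: 0.0851
gripper_force: 0.0
```

Request:
jog_arm:
  motion:
    - [100,46,6.5,0,0,0,0]
    - [100,46,6.5,0,0,0,0]
    - [100,46,6.5,0,0,0,0]
    - [100,0,0,0,0,0,-0.134]
    - [100,0,0,0,0,0,-0.134]
    - [100,0,0,0,0,0,-0.134]
    - [100,0,0,0,0,0,-0.134]
    - [100,0,0,0,0,0,-0.134]
    - [100,0,0,0,0,0,-0.134]
    - [100,0,0,0,0,0,-0.134]

```text
time: 3.1
tool_pos: [0.4998, 0.304, 0.3156]
tcp_rot: [[-0.95, 0.312, -0.001], [0.312, 0.95, -0.001], [0.001, -0.001, -1.0]]
ft_force: [-0.1, -0.5, -0.2]
grip_width: 0.0855
gripper_force: 0.0
```

```bash
python3 - <<'E'
from h import *
s=get_state();f=grab_frame("wrist");print(np.round(s["joints"],1),s["tool_pos"],np.round(s["tcp_rot"],3).tolist())
C=cloud(f,s);im=f["color"];X,Y,Z=np.moveaxis(C,-1,0)
b=(im.max(-1)<75)&(Z>.15)&(Z<.215)&(abs(X-.493)<.08)&(abs(Y-.3145)<.08)
print(b.sum(),np.percentile(Z[b],[5,50,95]))
t=b&(Z>np.percentile(Z[b],50)-.008);p=C[t][:,:2].astype(np.float32);print(cv2.minEnclosingCircle(p),p.mean(0))
cv2.imwrite("pics/w1.png",im[...,::-1])
E
```

```text
[ -3.5  27.  -47.7  69.6  19.6  91.4  24.4] [0.49977286 0.30395634 0.31562041] [[-0.95, 0.312, -0.001], [0.312, 0.95, -0.001], [0.001, -0.001, -1.0]]
3585 [0.15602954 0.19622825 0.19756518]
((0.4954441785812378, 0.3161553740501404), 0.029071077704429626) [0.49422252 0.31603083]
```

View pics/w1.png

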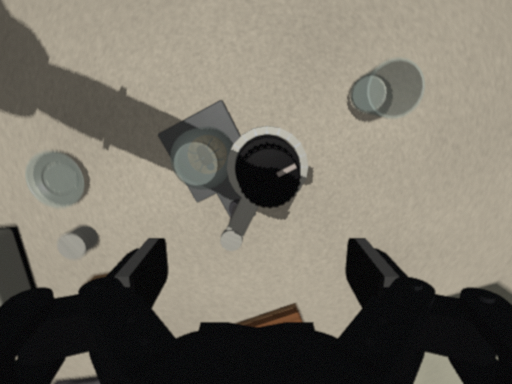

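The wrist view shows the cap at (268,172) with its white mark at (287,170), the pillar at (232,238), the jar at (196,163) and the beaker clear at (370,95). The cap centre measures (0.495, 0.316). Going down to grip it.

Request:
jog_arm:
  motion:
    - [100,8.4,9.5,30,0,0,0]
    - [100,0,0,40,0,0,0]
    - [100,0,0,40,0,0,0]
    - [100,0,0,26,0,0,0]
    - [100,0,0,9,0,0,0]
    - [100,0,0,0,0,0,0]

```text
time: 3.75
tool_pos: [0.4943, 0.3153, 0.1699]
tcp_rot: [[-0.948, 0.318, -0.003], [0.318, 0.948, -0.002], [0.002, -0.003, -1.0]]
ft_force: [0.3, -0.4, 1.4]
grip_width: 0.0855
gripper_force: 0.0
```

Request:
jog_arm:
  motion:
    - [40,0,0,0,0,0,0]
    - [40,0,0,0,0,0,0]
    - [40,0,0,0,0,0,0]
    - [40,0,0,0,0,0,0]
    - [40,0,0,0,0,0,0]
    - [40,0,0,0,0,0,0]
    - [40,0,0,0,0,0,0]
    - [40,0,0,0,0,0,0]
  squeeze: 30

```text
time: 4.55
tool_pos: [0.4957, 0.3173, 0.1734]
tcp_rot: [[-0.948, 0.317, 0.003], [0.317, 0.948, 0.002], [-0.002, 0.003, -1.0]]
ft_force: [0.0, 0.2, 6.6]
grip_width: 0.055
gripper_force: 32.4
```

```bash
python3 - <<'E'
from h import *
s=get_state();print({k:np.round(v,3).tolist() for k,v in s.items()})
E
```

```text
{'time': 4.55, 'joints': [-3.781, 31.216, -46.071, 84.511, 22.921, 73.745, 19.468], 'joint_vel': [0.045, 0.007, 0.001, 0.002, -0.035, -0.021, 0.034], 'effort': [0.031, -37.477, -7.854, -18.963, 0.058, -0.09, 0.022], 'tool_pos': [0.496, 0.317, 0.173], 'tcp_rot': [[-0.948, 0.317, 0.003], [0.317, 0.948, 0.002], [-0.002, 0.003, -1.0]], 'ft_force': [0.04, 0.18, 6.606], 'moment': [0.004, 0.021, -0.083], 'gripper_force': 32.38, 'grip_width': 0.055}
```

Gripped at 55 mm. Now swinging about the pillar with the tool turning along.

Request:
jog_arm:
  motion:
    - [40,0,0,-3,0,0,0]
    - [40,3.67,-8.71,0,0,0,-0.1]
    - [40,3.67,-8.71,0,0,0,-0.1]
    - [40,3.67,-8.71,0,0,0,-0.1]
    - [40,3.67,-8.71,0,0,0,-0.1]
    - [40,0,0,0,0,0,0]
    - [40,0,0,0,0,0,0]

```text
time: 5.25
tool_pos: [0.4743, 0.2837, 0.1736]
tcp_rot: [[-0.997, -0.075, -0.001], [-0.075, 0.997, -0.002], [0.001, -0.001, -1.0]]
ft_force: [0.3, -0.6, -3.2]
grip_width: 0.0548
gripper_force: 34.6
```

```bash
cat > st.py <<'E'
from h import *
s=get_state()
for k in("time","joints","tool_pos","ft_force","moment","grip_width"):print(k,np.round(s[k],3).tolist())
R=np.array(s["tcp_rot"]);print("tilt",R[:,2].round(3),"yaw",np.degrees(np.arctan2(R[1,0],R[0,0])))
d=np.array(s["tool_pos"])[:2]-[.5635,.251];print("pillar r",np.hypot(*d),"hd",np.degrees(np.arctan2(d[1],d[0]))%360)
E
python3 st.py
```

```text
time 5.25
joints [3.822, 29.183, -52.503, 89.933, 23.894, 72.901, 41.943]
tool_pos [0.474, 0.284, 0.174]
ft_force [0.269, -0.616, -3.192]
moment [-0.062, -0.114, -0.017]
grip_width 0.055
tilt [-0.001 -0.002 -1.   ] yaw -175.72226790454414
pillar r 0.09498699222539038 hd 159.84151919777239
```

Request:
jog_arm:
  motion:
    - [40,3.67,-8.71,0,0,0,-0.1]
    - [40,3.67,-8.71,0,0,0,-0.1]
    - [40,3.67,-8.71,0,0,0,-0.1]
    - [40,3.67,-8.71,0,0,0,-0.1]
    - [40,1.83,-4.36,0,0,0,-0.05]
    - [40,1.83,-4.36,0,0,0,-0.05]
    - [40,0,0,0,0,0,0]
    - [40,0,0,0,0,0,0]

```text
time: 6.05
tool_pos: [0.4693, 0.2381, 0.1737]
tcp_rot: [[-0.839, -0.544, -0.0], [-0.544, 0.839, -0.0], [0.0, -0.0, -1.0]]
ft_force: [1.9, 0.4, -6.9]
grip_width: 0.0549
gripper_force: 34.4
```

```bash
python3 st.py
```

```text
time 6.05
joints [14.314, 28.875, -60.515, 94.013, 26.141, 72.658, 71.813]
tool_pos [0.469, 0.238, 0.174]
ft_force [1.912, 0.393, -6.93]
moment [0.244, -0.461, 0.083]
grip_width 0.055
tilt [-0. -0. -1.] yaw -147.02067792689945
pillar r 0.0950685411655875 hd 187.79449210529557
```

Request:
jog_arm:
  motion:
    - [40,1.1,-2.6,0.5,0,0,-0.03]
    - [40,1.1,-2.6,0.5,0,0,-0.03]
    - [40,0,0,0,0,0,0]

```text
time: 6.35
tool_pos: [0.4693, 0.2376, 0.174]
tcp_rot: [[-0.803, -0.597, 0.0], [-0.597, 0.803, 0.008], [-0.005, 0.007, -1.0]]
ft_force: [2.1, 7.5, -6.3]
grip_width: 0.0547
gripper_force: 34.4
```

```bash
python3 st.py
```

```text
time 6.35
joints [15.414, 29.13, -61.641, 94.251, 26.338, 72.43, 75.412]
tool_pos [0.469, 0.238, 0.174]
ft_force [2.122, 7.531, -6.313]
moment [1.668, -0.187, -0.036]
grip_width 0.055
tilt [ 0.     0.008 -1.   ] yaw -143.3793966168496
pillar r 0.09511145122049333 hd 188.11341079853486
```

At the stop: the cap centre is at (0.469, 0.238), as predicted, and the lateral force is rising. Screwing down now.

Request:
jog_arm:
  motion:
    - [40,0,0,1,0,0,0.14]
    - [40,0,0,0.6,0,0,0.14]
    - [40,0,0,0.6,0,0,0.14]
    - [40,0,0,0.6,0,0,0.14]
    - [40,0,0,0.6,0,0,0.14]
    - [40,0,0,0.6,0,0,0.14]
    - [40,0,0,0.6,0,0,0.14]
    - [40,0,0,0.6,0,0,0.14]
    - [40,0,0,0,0,0,0]

```text
time: 7.25
tool_pos: [0.4697, 0.2368, 0.1694]
tcp_rot: [[-0.886, 0.463, 0.002], [0.463, 0.886, 0.006], [0.001, 0.006, -1.0]]
ft_force: [0.9, 5.7, -2.1]
grip_width: 0.055
gripper_force: 34.7
```

```bash
python3 st.py
```

```text
time 7.25
joints [6.382, 23.724, -46.473, 94.916, 18.013, 68.938, 18.281]
tool_pos [0.47, 0.237, 0.169]
ft_force [0.865, 5.72, -2.064]
moment [1.285, -0.013, -0.132]
grip_width 0.055
tilt [ 0.002  0.006 -1.   ] yaw 152.42517075204123
pillar r 0.09485253041719527 hd 188.60132905718143
```

Request:
jog_arm:
  motion:
    - [40,0,0,0.6,0,0,0.14]
    - [40,0,0,0.6,0,0,0.14]
    - [40,0,0,0.6,0,0,0.14]
    - [40,0,0,0.6,0,0,0.14]
    - [40,0,0,0.6,0,0,0.14]
    - [40,0,0,0.6,0,0,0.14]
    - [40,0,0,0.6,0,0,0.14]
    - [40,0,0,0.6,0,0,0.14]
    - [40,0,0,0,0,0,0]

```text
time: 8.15
tool_pos: [0.4689, 0.2362, 0.1647]
tcp_rot: [[0.028, 1.0, -0.0], [1.0, -0.028, 0.004], [0.004, -0.0, -1.0]]
ft_force: [-2.4, 4.6, 3.5]
grip_width: 0.055
gripper_force: 35.2
```

```bash
python3 st.py
```

```text
time 8.15
joints [-2.94, 20.804, -33.102, 95.635, 11.961, 67.037, -40.599]
tool_pos [0.469, 0.236, 0.165]
ft_force [-2.392, 4.574, 3.482]
moment [1.121, 0.574, -0.104]
grip_width 0.055
tilt [-0.     0.004 -1.   ] yaw 88.40127290932568
pillar r 0.09572288174851118 hd 188.9045390913934
```

Request:
jog_arm:
  motion:
    - [40,0,0,0.3,0,0,0.12]
    - [40,0,0,0.3,0,0,0.12]
    - [40,0,0,0.4,0,0,0.12]
    - [40,0,0,0.4,0,0,0.12]
    - [40,0,0,0.4,0,0,0.12]
    - [40,0,0,0,0,0,0]

```text
time: 8.75
tool_pos: [0.4652, 0.2356, 0.1632]
tcp_rot: [[0.584, 0.812, -0.007], [0.812, -0.584, 0.001], [-0.004, -0.006, -1.0]]
ft_force: [-10.6, 2.8, 11.4]
grip_width: 0.0549
gripper_force: 36.0
```

```bash
python3 st.py
```

```text
time 8.75
joints [-7.8, 19.73, -26.679, 96.044, 9.217, 66.786, -72.57]
tool_pos [0.465, 0.236, 0.163]
ft_force [-10.579, 2.799, 11.395]
moment [0.594, 2.342, 0.293]
grip_width 0.055
tilt [-0.007  0.001 -1.   ] yaw 54.25284973698951
pillar r 0.09949683935293227 hd 188.8815570779776
```

The torque has changed, and about 2.8 rad has been turned against 2.75 estimated, so the cap is probably at its stop. Releasing to look.

Request:
jog_arm:
  motion:
    - [40,0,0,-2,0,0,0]
    - [100,0,0,0,0,0,0]
    - [100,0,0,0,0,0,0]
    - [100,0,0,0,0,0,0]
    - [100,0,0,0,0,0,0]
    - [100,0,0,-40,0,0,0]
    - [100,0,0,-45,0,0,0]
    - [100,0,0,-45,0,0,0]
    - [100,0,0,0,0,0,0]

```text
time: 9.65
tool_pos: [0.4736, 0.2346, 0.3008]
tcp_rot: [[0.591, 0.807, 0.013], [0.807, -0.591, 0.006], [0.013, 0.007, -1.0]]
ft_force: [0.8, 1.3, -0.3]
grip_width: 0.0853
gripper_force: 0.0
```

```bash
python3 st.py; python3 - <<'E'
from h import *
s=get_state();f=grab_frame("wrist")
C=cloud(f,s);im=f["color"];X,Y,Z=np.moveaxis(C,-1,0)
b=(im.max(-1)<75)&(Z>.15)&(Z<.215)&(abs(X-.469)<.06)&(abs(Y-.238)<.06)
print(b.sum(),np.percentile(Z[b],[5,50,95]))
t=b&(Z>np.percentile(Z[b],50)-.008);p=C[t][:,:2].astype(np.float32);print(cv2.minEnclosingCircle(p),p.mean(0))
g=(abs(X-.469)<.06)&(abs(Y-.238)<.06)&(Z>.125)&(Z<.145)&(im.min(-1)>110);print("ring z",np.median(Z[g]))
t=grab_frame("top");D=cloud(t);X,Y,Z=np.moveaxis(D,-1,0);b=(t["color"].max(-1)<75)&(Z>.17)&(Z<.215)&(abs(X-.469)<.026)&(abs(Y-.238)<.026);print("top",b.sum(),np.median(Z[b]))
cv2.imwrite("pics/w2.png",im[...,::-1])
E
```

```text
time 9.65
joints [-7.164, 15.014, -27.144, 82.238, 6.95, 83.557, -70.402]
tool_pos [0.474, 0.235, 0.301]
ft_force [0.815, 1.293, -0.28]
moment [0.062, 0.038, 0.047]
grip_width 0.085
tilt [ 0.013  0.006 -1.   ] yaw 53.79309654705131
pillar r 0.0914296011463311 hd 190.33011300843742
3153 [0.17534877 0.18636099 0.18750918]
((0.46874698996543884, 0.23894335329532623), 0.029027260839939117) [0.46949548 0.2398536 ]
ring z 0.13842737170522235
top 80 0.18495894475812458
```

View pics/w2.png

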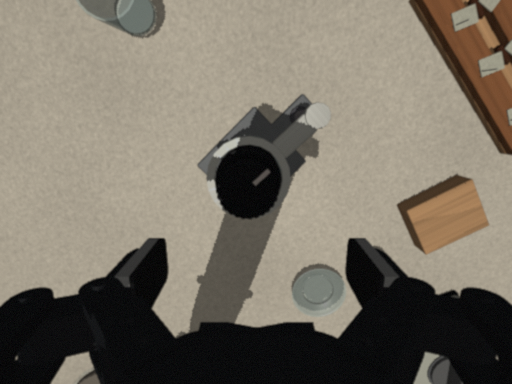

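The wrist view shows the cap at (248,182) over the jar with its mark at (262,176), and the pillar at (317,115). The cap top measures about 0.186, so it is near home. To be sure, I'll regrip it centred and tighten while watching the torque.

Request:
jog_arm:
  motion:
    - [100,-0.4,-7.5,40,0,0,0]
    - [100,0,0,45,0,0,0]
    - [100,0,0,40,0,0,0]
    - [100,0,0,14,0,0,0]
    - [40,0,0,0,0,0,0]
    - [40,0,0,0,0,0,0]
    - [40,0,0,0,0,0,0]
    - [40,0,0,0,0,0,0]
    - [40,0,0,0,0,0,0]
    - [40,0,0,0,0,0,0]
  squeeze: 40

```text
time: 10.75
tool_pos: [0.4644, 0.2362, 0.1549]
tcp_rot: [[0.591, 0.807, 0.001], [0.807, -0.591, -0.001], [0.0, 0.001, -1.0]]
ft_force: [0.3, -2.4, -2.4]
grip_width: 0.0548
gripper_force: 43.5
```

```bash
python3 st.py
```

```text
time 10.75
joints [-8.103, 19.826, -26.577, 97.165, 9.683, 65.243, -73.62]
tool_pos [0.464, 0.236, 0.155]
ft_force [0.335, -2.352, -2.437]
moment [-0.402, -0.041, -0.022]
grip_width 0.055
tilt [ 0.001 -0.001 -1.   ] yaw 53.76745085702828
pillar r 0.10024147197742923 hd 188.46558174200248
```

Request:
jog_arm:
  motion:
    - [40,0,0,0,0,0,0.06]
    - [40,0,0,0,0,0,0.06]
    - [40,0,0,0,0,0,0.06]
    - [40,0,0,0,0,0,0]

```text
time: 11.15
tool_pos: [0.4633, 0.2375, 0.155]
tcp_rot: [[0.722, 0.692, 0.0], [0.692, -0.722, -0.0], [0.0, 0.001, -1.0]]
ft_force: [-0.6, -1.0, 0.2]
grip_width: 0.0548
gripper_force: 43.3
```

```bash
python3 st.py
```

```text
time 11.15
joints [-9.623, 19.539, -24.776, 97.238, 8.917, 65.159, -83.151]
tool_pos [0.463, 0.238, 0.155]
ft_force [-0.613, -0.979, 0.227]
moment [-0.275, 0.186, 1.022]
grip_width 0.055
tilt [ 0. -0. -1.] yaw 43.74911262168501
pillar r 0.10112617329658623 hd 187.66988459486765
```

The torque rose to 1.0 N m against 0.12 N m of friction, so the cap is at its hard stop. I'll nudge the arm toward its own stop, release and lift.

Request:
jog_arm:
  motion:
    - [40,-2.8,2.9,0,0,0,0]
    - [40,-1,1,0,0,0,0]
    - [40,0,0,0,0,0,0]
    - [100,0,0,0,0,0,0]
    - [100,0,0,0,0,0,0]
    - [100,0,0,0,0,0,0]
    - [100,0,0,0,0,0,0]
    - [100,0,0,-45,0,0,0]
    - [100,0,0,-45,0,0,0]
    - [100,0,0,-45,0,0,0]

```text
time: 12.15
tool_pos: [0.4636, 0.2307, 0.291]
tcp_rot: [[0.726, 0.687, -0.0], [0.687, -0.726, -0.0], [-0.0, -0.0, -1.0]]
ft_force: [0.9, 0.2, 0.6]
grip_width: 0.0855
gripper_force: 0.0
```

```bash
python3 st.py; python3 - <<'E'
from h import *
s=get_state();f=grab_frame("wrist")
C=cloud(f,s);im=f["color"];X,Y,Z=np.moveaxis(C,-1,0)
b=(im.max(-1)<75)&(Z>.17)&(Z<.215)&(abs(X-.469)<.06)&(abs(Y-.238)<.06)
p=C[b][:,:2].astype(np.float32);print(np.median(Z[b]),cv2.minEnclosingCircle(p))
E
```

```text
time 12.15
joints [-8.408, 14.293, -25.257, 84.24, 6.095, 82.851, -80.312]
tool_pos [0.464, 0.231, 0.291]
ft_force [0.944, 0.206, 0.648]
moment [-0.005, -0.06, 0.008]
grip_width 0.085
tilt [-0. -0. -1.] yaw 43.42843971383955
pillar r 0.1019268509227707 hd 191.46730403850455
0.18637835458273153 ((0.4685446619987488, 0.23921044170856476), 0.02907349355518818)
```

Request:
jog_arm:
  motion:
    - [100,-27.1,39.3,0,0,0,0]
    - [100,-27.1,39.3,0,0,0,0]
    - [100,-27.1,39.3,0,0,0,0]
    - [100,-27.1,39.3,0,0,0,0]
    - [100,-27.1,39.3,0,0,0,0]
    - [100,-27.1,39.3,0,0,0,0]
    - [100,-27.1,39.3,0,0,0,0]
    - [100,-27.1,39.3,0,0,0,0]
    - [100,-27.1,39.3,0,0,0,0]

```text
time: 13.1
tool_pos: [0.5301, -0.1955, 0.2895]
tcp_rot: [[0.726, 0.688, 0.001], [0.688, -0.726, -0.0], [0.0, 0.001, -1.0]]
ft_force: [0.9, 0.5, 0.1]
grip_width: 0.0858
gripper_force: 0.0
```

Request:
jog_arm:
  motion:
    - [100,0,0,0,0,0,-0.1]
    - [100,0,0,0,0,0,-0.1]
    - [100,0,0,0,0,0,0]
    - [100,0,0,0,0,0,0]

```text
time: 13.5
tool_pos: [0.5302, -0.1932, 0.2894]
tcp_rot: [[0.576, 0.817, -0.0], [0.817, -0.576, 0.0], [-0.0, -0.0, -1.0]]
ft_force: [-0.1, 1.0, -0.3]
grip_width: 0.0853
gripper_force: 0.0
```

```bash
python3 st.py; python3 - <<'E'
from h import *
s=get_state();f=grab_frame("wrist");R=np.array(s["tcp_rot"])
C=cloud(f,s);im=f["color"];X,Y,Z=np.moveaxis(C,-1,0)
r=(abs(X-.53)<.12)&(abs(Y+.194)<.12)
k=r&(Z>.099)&(Z<.115)&(np.hypot(X-.53,Y+.194)<.05);p=C[k][:,:2].astype(np.float32);c=cv2.minAreaRect(p);print("bar",k.sum(),c,cv2.boxPoints(c).round(4).tolist(),np.median(Z[k]))
print("delta tool xy mm",1000*R[:2,:2].T@(np.array(c[0])-s["tool_pos"][:2]))
d=r&(Z>.062)&(Z<.076);p=C[d][:,:2].astype(np.float32);print("deck",cv2.minAreaRect(p))
cv2.imwrite("pics/w3.png",im[...,::-1])
E
```

```text
time 13.5
joints [26.297, 18.773, -11.121, 77.52, 3.577, 84.049, -19.796]
tool_pos [0.53, -0.193, 0.289]
ft_force [-0.114, 0.96, -0.285]
moment [-0.012, 0.027, -0.019]
grip_width 0.085
tilt [-0.  0. -1.] yaw 54.82148480140749
pillar r 0.4454302659115017 hd 265.7070298308625
bar 733 ((0.5294100046157837, -0.19607484340667725), (0.05959136039018631, 0.014922515489161015), 54.96890640258789) [[0.5062000155448914, -0.21619999408721924], [0.5184000134468079, -0.2248000055551529], [0.5526000261306763, -0.17599999904632568], [0.5404000282287598, -0.16740000247955322]] 0.10639219117149257
delta tool xy mm [-2.79588862  1.05716408]
deck ((0.5294507741928101, -0.19660969078540802), (0.15037348866462708, 0.1400078535079956), 76.27464294433594)
```

View pics/w3.png

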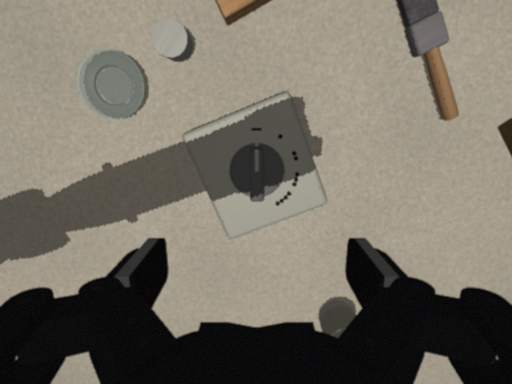

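The wrist view shows the bar at (257,172) with its white line pointing up at the off bar (256,129), and the two dots at (295,157), clockwise. It matches the expected geometry. Gripping the bar.

Request:
jog_arm:
  motion:
    - [100,-2.5,1,45,0,0,0]
    - [100,0,0,48,0,0,0]
    - [100,0,0,48,0,0,0]
    - [100,0,0,40,0,0,0]
    - [100,0,0,20,0,0,0]
    - [100,0,0,4,0,0,0]
    - [100,0,0,0,0,0,0]

```text
time: 14.25
tool_pos: [0.5297, -0.1955, 0.0845]
tcp_rot: [[0.574, 0.819, -0.0], [0.819, -0.574, 0.0], [-0.0, -0.0, -1.0]]
ft_force: [0.3, 0.6, 0.5]
grip_width: 0.0851
gripper_force: 0.0
```

Request:
jog_arm:
  motion:
    - [0,0,0,0,0,0,0]
    - [0,0,0,0,0,0,0]
    - [0,0,0,0,0,0,0]
    - [0,0,0,0,0,0,0]
    - [0,0,0,0,0,0,0]
    - [0,0,0,0,0,0,0]
    - [0,0,0,0,0,0,0]
    - [0,0,0,0,0,0,0]
    - [0,0,0,0,0,0,0]
  squeeze: 40

```text
time: 15.15
tool_pos: [0.529, -0.1953, 0.0852]
tcp_rot: [[0.574, 0.819, -0.001], [0.819, -0.574, 0.001], [-0.0, -0.001, -1.0]]
ft_force: [-2.7, 2.0, 5.0]
grip_width: 0.0152
gripper_force: 41.1
```

```bash
python3 st.py
```

```text
time 15.15
joints [26.303, 26.956, -10.579, 95.522, 5.613, 58.113, -21.17]
tool_pos [0.529, -0.195, 0.085]
ft_force [-2.746, 2.041, 4.958]
moment [0.299, 0.592, 0.014]
grip_width 0.015
tilt [-0.001  0.001 -1.   ] yaw 54.9566236801953
pillar r 0.4476355769932897 hd 265.5823617236532
```

Turning clockwise by 1.2 rad.

Request:
jog_arm:
  motion:
    - [0,0,0,0,0,0,0.13]
    - [0,0,0,0,0,0,0.13]
    - [0,0,0,0,0,0,0.13]
    - [0,0,0,0,0,0,0.13]
    - [0,0,0,0,0,0,0.13]
    - [0,0,0,0,0,0,0.13]
    - [0,0,0,0,0,0,0.13]
    - [0,0,0,0,0,0,0.13]
    - [0,0,0,0,0,0,0.16]
    - [0,0,0,0,0,0,0]

```text
time: 16.15
tool_pos: [0.5289, -0.195, 0.0852]
tcp_rot: [[0.973, -0.231, -0.002], [-0.231, -0.973, 0.001], [-0.002, -0.0, -1.0]]
ft_force: [-3.3, 1.2, 5.5]
grip_width: 0.0151
gripper_force: 41.1
```

```bash
python3 st.py
```

```text
time 16.15
joints [15.254, 26.412, 4.424, 95.997, -2.343, 57.789, -82.88]
tool_pos [0.529, -0.195, 0.085]
ft_force [-3.251, 1.151, 5.535]
moment [0.321, 0.748, -0.047]
grip_width 0.015
tilt [-0.002  0.001 -1.   ] yaw -13.350669585990612
pillar r 0.44730276803283875 hd 265.55804732254586
```

Yaw is -13.35°, and the target is -13.75°. Releasing, lifting and checking everything.

Request:
jog_arm:
  motion:
    - [100,0,0,0,0,0,0]
    - [100,0,0,0,0,0,0]
    - [100,0,0,0,0,0,0]
    - [100,0,0,0,0,0,0]
    - [100,0,0,0,0,0,0]
    - [100,0,0,-45,0,0,0]
    - [100,0,0,-48,0,0,0]
    - [100,0,0,-48,0,0,0]
    - [100,0,0,-40,0,0,0]
    - [100,0,0,0,0,0,0]

```text
time: 17.15
tool_pos: [0.5333, -0.1973, 0.273]
tcp_rot: [[0.973, -0.229, 0.014], [-0.229, -0.973, -0.005], [0.015, 0.001, -1.0]]
ft_force: [0.4, -0.8, 0.4]
grip_width: 0.0854
gripper_force: 0.0
```

```bash
python3 st.py; python3 - <<'E'
from h import *
s=get_state();f=grab_frame("wrist")
C=cloud(f,s);im=f["color"];X,Y,Z=np.moveaxis(C,-1,0)
k=(Z>.099)&(Z<.115)&(np.hypot(X-.53,Y+.194)<.05);p=C[k][:,:2].astype(np.float32);c=cv2.minAreaRect(p);print("bar",c)
for n in("top","scene"):
    t=grab_frame(n);D=cloud(t);X,Y,Z=np.moveaxis(D,-1,0)
    b=(t["color"].max(-1)<75)&(Z>.175)&(Z<.215)&(abs(X-.469)<.05)&(abs(Y-.238)<.05)
    print(n,np.median(Z[b]),np.percentile(Z[b],90),cv2.minEnclosingCircle(D[b][:,:2].astype(np.float32)))
    if n=="top":
        w=np.array(t["color"][150:270,90:360,::-1])
        cv2.imwrite("pics/e.png",cv2.resize(w,(800,356),interpolation=2))
E
```

```text
time 17.15
joints [14.87, 18.344, 5.078, 80.13, -1.631, 80.746, -83.316]
tool_pos [0.533, -0.197, 0.273]
ft_force [0.432, -0.81, 0.434]
moment [-0.026, -0.01, -0.014]
grip_width 0.085
tilt [ 0.014 -0.005 -1.   ] yaw -13.244564226426427
pillar r 0.4493261102972359 hd 266.14378457025737
bar ((0.5295203924179077, -0.19603699445724487), (0.015404165722429752, 0.05977755784988403), 76.9539794921875)
top 0.1853069132610271 0.18815244725433614 ((0.4662919044494629, 0.2366458922624588), 0.028153086081147194)
scene 0.18641366054408837 0.18956532930429057 ((0.4692777693271637, 0.24307650327682495), 0.03157244622707367)
```

View pics/e.png

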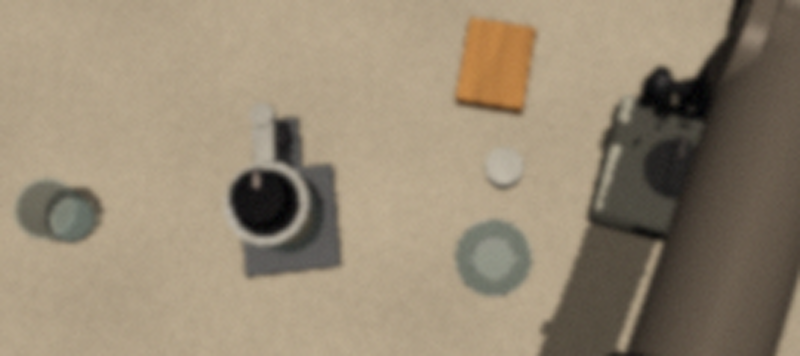

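The picture shows the cap over the jar at (265,203) with its mark pointing at the pillar. The other objects are undisturbed, and the selector bar is within 0.02 rad of two dots. Handing in.

```bash
python3 -c "
from bench import *
print(sign_off())"
```

```text
the job is handed in; nothing more can be done
None
```

The jar is closed with its cap screwed to the hard stop, the selector is on two dots, and the gripper is clear of everything; I handed the job in at about 17 s, and no verdict came back.

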